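# Add a jar to the spice rack and close its sliding stop

### The job

One spice jar has been left out on the worktop. Draw back the sliding stop of the jar rack, set the jar down upright at the open end of the row (do not drop it in), then slide the stop up again until all four jars stand snug, with no more than a few millimetres of slack between the rack's fixed end and the stop. The jars are glass, so bring the stop up gently, and leave the other things on the worktop as they are.

Things in the scene. Friction and masses are not known exactly. Their poses are not given: they have to be found in the camera images.
- jar_rack: Jar rack of pale wood, fixed, 340 x 84 mm. Origin: centre of its underside; z up, y along the row. Fixed end cheek (89 mm tall) at +y, inner face y = +152 mm; low end block (46 mm tall) at -y, inner face y = -155 mm. Jars stand on the board, 14 mm above the origin, along x = 0. Two 6 mm steel rods run its whole length at x = +-32 mm, tops at 37 mm, so 58 mm is free between them.
- stop_grip (a point): Place to hold the sliding stop: its upright wooden grip, a blade 14 mm thick across the rack (rack x), 24 mm long along it (rack y), on the side away from the jars. The point is on the blade's axis, 14 mm below its top, 84 mm above the worktop, 52 mm behind the pad's face. The stop's plate (50 mm wide, top 85 mm above the worktop) is 27 mm in front of the blade.
- jar_stop: The sliding stop: an upright wooden plate with a rubber pad, and a grip behind. Origin: middle of the pad's jar-side face, level with the board's top; y as the rack's. It slides only along rack y: from +30 mm (against a row of three jars) down to -85 mm (fully drawn back). It drags with about 2 N and stays where left; 5 N at the pad is plenty for the glass jars.
- left_out_jar: The glass spice jar that was left out: screw cap, 46 mm in diameter, 109 mm tall, about 110 g, slightly bigger than the three in the row. It stands upright on the worktop to the right of the rack, among a salt shaker, a dropper bottle and a tin. Origin: centre of its foot, z up.
- row_jar_0: Glass spice jar with a screw cap, 41 mm in diameter, 105 mm tall, at the start one of the three standing in the rack's row. Origin: centre of its foot, z up.
- row_jar_1: Glass spice jar with a screw cap, 41 mm in diameter, 105 mm tall, at the start one of the three standing in the rack's row. Origin: centre of its foot, z up.
- row_jar_2: Glass spice jar with a screw cap, 41 mm in diameter, 105 mm tall, at the start one of the three standing in the rack's row. Origin: centre of its foot, z up.
- salt_shaker: Salt shaker with a domed top, 44 mm in diameter, 90 mm tall. Bystander, leave it alone. Origin: centre of its foot.
- vanilla_bottle: Small dropper bottle with a rubber bulb, 33 mm in diameter, 102 mm tall. Bystander, leave it alone. Origin: centre of its foot.
- sauce_tin: Food tin, 57 mm in diameter, 72 mm tall. Bystander, leave it alone. Origin: centre of its foot.
Mind the look-alikes: they are no part of the job. Leave any blue look-alike of the row_jar_0 alone.

How it is judged:
By the outcome, as a careful person would: the job done as asked, in the order asked, and still so for the second after the job is handed in, with the robot touching nothing.
It also fails if it takes over 61 s, if anything falls off the work surface, if the arm or the gripper's body presses on something with over 40 N, if the wrist force passes 120 N, or if a joint passes its speed limit or range.

### The arm

A 6-joint arm with a two-finger parallel gripper is mounted at the origin on a cart in front of the work surface, level with it; the furniture and walls round the work are solid. World frame = base frame: x ahead of the robot, y to its left, z up, the work surface at z = 0. Lengths are in m, angles in rad, forces in N, time in s.
With the tool pointing down it reaches from about 0.225 to 0.875 m from the base axis. Payload 3.4 kg.
Tool frame: the origin (TCP) lies at the very end of the fingers, on their centre line; the grasp point (between the pads) lies 19 mm behind it; z points along the fingers, y is the direction in which the jaws open and shut (so a half turn about z gives the same grasp; the last joint's range is limited). The gripper opens to 85 mm and grips with 20 to 120 N. Pads are 22 mm wide; open, the fingers measure 114 mm over their backs; the gripper's body (76 mm by 85 mm) begins 54 mm behind the grasp point. The pads swing forward as they close: fully open they stand 13 mm farther back than shut.
Start: joints at [-1.399, 0.276, 1.505, -0, 1.361, -0.121], TCP at [0.166, -0.551, 0.231] pointing down, gripper open.
Joint ranges: [-2.89, 2.89], [-0.75, 2.08], [0.22, 2.7], [-1.18, 4.32], [0.11, 2.71], [-2.7, 2.7]. Speed limits (rad/s): [2.57, 2.57, 3.14, 3.14, 3.14, 3.14].

### API

Orientations are given as a unit quaternion [w, x, y, z].
In Python, from rig import get_state, get_image, calibration, sign_off gives the robot as it stands. The module is installed in compiled form; this text tells all that it offers.
- The arm moves only by the tool drive_tool, never from a script. Its argument "targets" is one flat list of numbers, 7 for each row, row after row: the turn, a rotation vector about the tool's x, y, z in degrees, then the shift along the tool's x, y, z in mm, then the opening, from 0 (shut) to 1 (fully open). In form: [wx, wy, wz, tx, ty, tz, fingers, wx, wy, wz, tx, ty, tz, fingers, ...]. A call has 1 to 12 rows; each row shifts and turns the commanded pose from where the row before left it, along the tool's axes as they then stand; what a row does not reach is not made up. A row lasts 1/8 s, in which the tool goes at most 62.5 mm and 10.7 degrees, less where a joint would pass 70% of its speed; a pose out of reach is approached as far as the arm can. A call is refused whole if a number of a shift passes 62.5 or a number of a turn 10.7, either way. A call with a gripper value outside its range is refused whole. The fingers move at their own pace and stop on an object; "grip_force" is the grip in N (left out, the last holds). Time passes only in rows, so rows that do not move let the fingers close. It gives the time, the measured TCP pose, the force and the opening at its end, in the units of the state.
- get_state(): the state, without advancing time (a new reading comes with each control period).
- get_image(name): name is "side" or "top"; returns the picture (480x640x3 uint8, red, green, blue); there is no depth.
- calibration(name): a dict with "mtx" (3x3 intrinsics, pixels), "distortion" ([k1, k2, p1, p2, k3] as OpenCV has them; the pictures are not rectified), "world_to_cam" (4x4, takes a point from world to camera coordinates). Camera axes: x right, y down, z forward; pixel columns grow to the right and rows downward; lengths in m; the calibration is good to about 2 mm. A picture is of the moment at which its call begins. calibration takes no time and is no camera call.
- sign_off(): hands the job in, once; it reports no verdict.
The state is a dict: "clock": time; "qpos": joint angles; "qd": joint speeds; "effort": joint torques, N m; "position": TCP position; "ee_rot": TCP orientation; "contact_force": force on the tool from outside, world axes, zero at the start; "moment": the same for the moment, N m; "width": finger opening in m.
Only numpy, scipy, OpenCV 4.12 (cv2) and the standard library are available. Lean on these libraries where they do the work, as an engineer would, in place of code of your own. Each camera call takes 0.05 s, during which the arm holds its last target.

## Working session

There is one attempt and no reset: what is moved stays moved. The work goes in short steps, Python scripts to look and compute and a tool call to move; the robot and the scene stay as the last step left them, time stands still between calls to the robot, and variables do not carry over. Pictures are saved under pics/ and viewed, and the job is handed in when it is done.

Besides the shell and the picture viewer there is one more tool, called after "Call:" in YAML: its name, and indented under it one key for each argument. drive_tool: Moves the arm, as the interface text tells. Its arguments: {"type":"object","properties":{"targets":{"type":"array"},"grip_force":{"type":"number"}},"required":["targets"]}

```bash
mkdir -p pics
cat > h.py <<'E'
import numpy as np, cv2
from rig import *
def cam(n):
    c=calibration(n); return np.array(c["mtx"]),np.array(c["distortion"]),np.array(c["world_to_cam"])
def ray(n,px):
    K,d,T=cam(n); p=cv2.undistortPoints(np.array([[px]],float),K,d)[0,0]
    R=T[:3,:3];o=-R.T@T[:3,3]; v=R.T@np.array([p[0],p[1],1]); return o,v/np.linalg.norm(v)
def onz(n,px,z):
    o,v=ray(n,px); return o+v*(z-o[2])/v[2]
def proj(n,P):
    K,d,T=cam(n); P=np.atleast_2d(np.array(P,float))
    return cv2.projectPoints(P,cv2.Rodrigues(T[:3,:3])[0],T[:3,3],K,d)[0][:,0]
def tri(a,pa,b,pb):
    o1,v1=ray(a,pa);o2,v2=ray(b,pb)
    s=np.linalg.lstsq(np.c_[v1,-v2],o2-o1,rcond=None)[0]
    A=o1+v1*s[0];B=o2+v2*s[1]; return (A+B)/2,np.linalg.norm(A-B)
def shot(n,f):
    im=get_image(n); cv2.imwrite(f"pics/{f}.png",im[:,:,::-1]); return im
E
python3 - <<'E'
from h import *
for n in("top","side"): shot(n,n+"0"); K,d,T=cam(n); print(n,K[0,0],(-T[:3,:3].T@T[:3,3]).round(3))
print(get_state())
E
```

```text
top 554.2223208532982 [ 0.278 -0.055  1.169]
side 483.58128611242824 [-0.065  0.797  0.74 ]
{'clock': 0.1, 'qpos': array([-1.39898902e+00,  2.76540971e-01,  1.50601996e+00,  1.03580554e-05,
        1.36071028e+00, -1.20968544e-01]), 'qd': array([ 0.00075078, -0.00028066, -0.00307484,  0.00090175,  0.00069975,
        0.00074008]), 'effort': array([ 1.07447551e-03, -4.17699301e+01, -2.46404582e+01, -2.01407242e-04,
        5.71025404e-03,  7.70411447e-06]), 'position': array([ 0.16588451, -0.55005106,  0.23051561]), 'ee_rot': array([-8.39133614e-04,  9.89304218e-01,  1.45864528e-01, -1.62689701e-05]), 'contact_force': array([-0.16214713, -0.18716917,  0.15843175]), 'moment': array([ 0.05591105, -0.0314492 ,  0.03257306]), 'width': 0.08505436223174283}
```

View pics/top0.png

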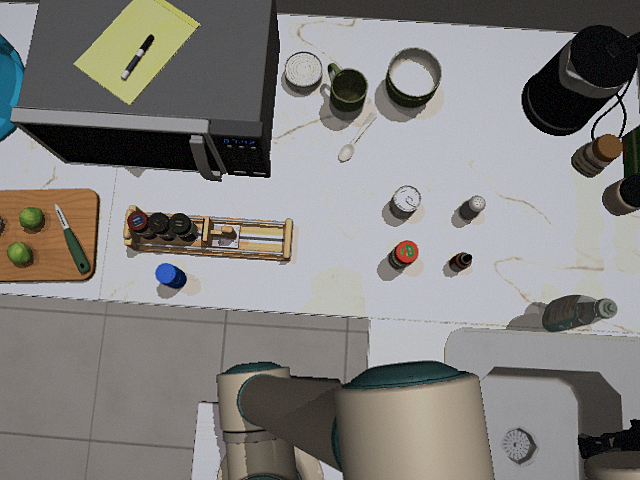

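View pics/side0.png

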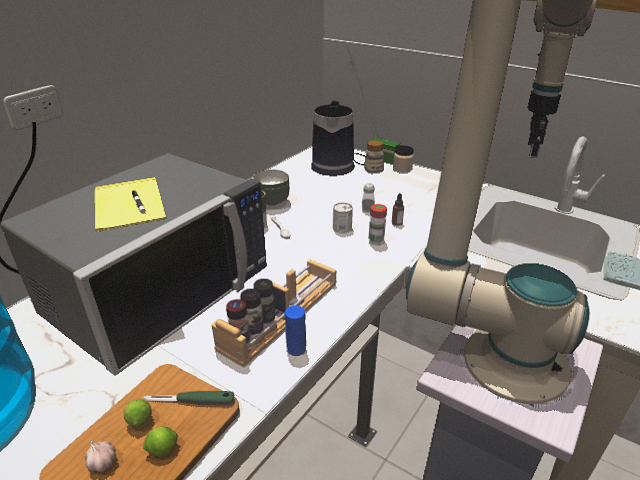

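Run:
```python
import cv2,numpy as np
a=cv2.imread('pics/top0.png');b=cv2.imread('pics/side0.png')
cv2.imwrite('pics/c1.png',cv2.resize(a[195:295,110:310],None,fx=4,fy=4,interpolation=2))
x=cv2.resize(a[180:280,380:500],(480,400),interpolation=2);y=cv2.resize(b[165:265,315:435],(480,400),interpolation=2)[:, :320]
cv2.imwrite('pics/c2.png',np.hstack([x,y]))
cv2.imwrite('pics/c3.png',cv2.resize(b[250:370,205:345],None,fx=5,fy=5,interpolation=2))
```

```text
(no output)
```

View pics/c1.png

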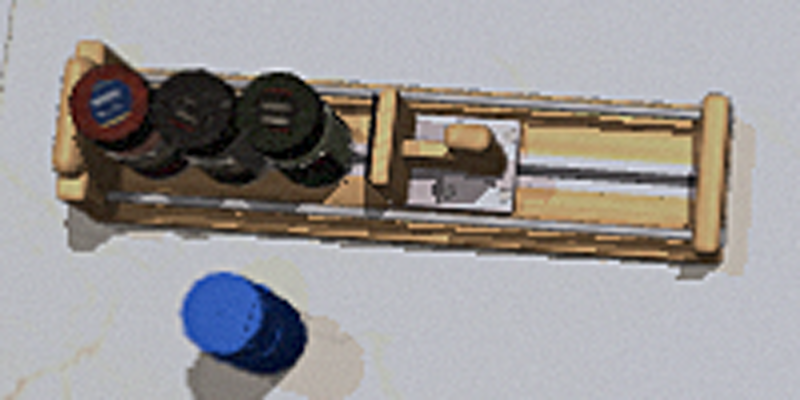

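View pics/c2.png

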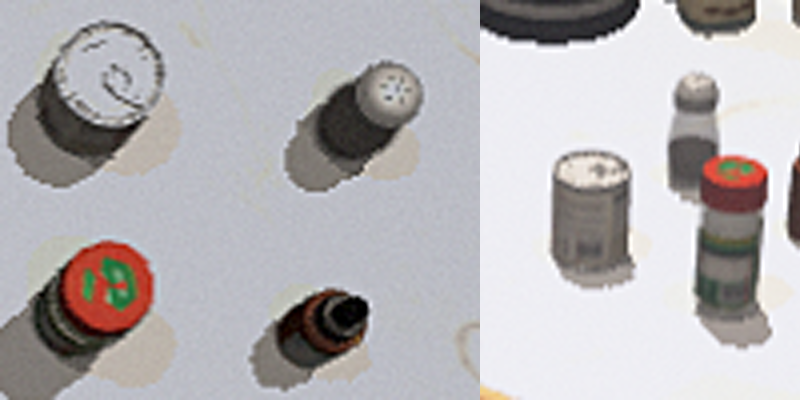

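View pics/c3.png

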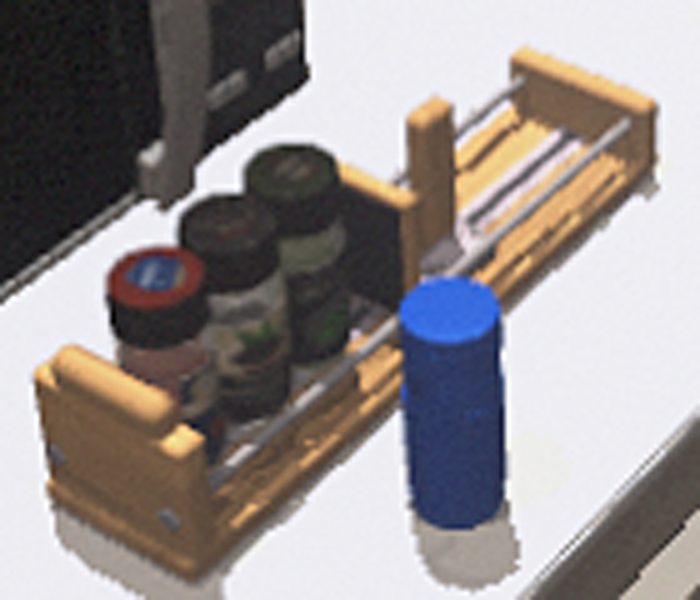

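Run:
```python
from h import *
T=lambda x,y:(110+x/4-.4,195+y/4-.4)
S=lambda x,y:(205+x/5-.4,250+y/5-.4)
f=lambda v:np.round(np.array(v)*1000,1)
for k,p in dict(c0=(110,105),c1=(195,110),c2=(277,114)).items(): print(k,f(onz("top",T(*p),.119)))
for k,p in dict(c0=(155,285),c1=(228,230),c2=(293,173)).items(): print(k,'side',f(onz("side",S(*p),.119)))
print('blade top',f(onz("top",T(468,137),.098)),f(onz("side",S(430,103),.098)),f(tri("top",T(468,137),"side",S(430,103))[0]))
for k,p in dict(ne=(700,95),fe=(732,97),nw=(693,252),fw=(720,255)).items(): print('block',k,f(onz("top",T(*p),.046)))
for k,p in dict(a=(515,55),b=(655,103)).items(): print('block side',k,f(onz("side",S(*p),.046)))
a=cv2.imread('pics/top0.png');b=cv2.imread('pics/side0.png')
for n,im,r in (("top",a,(380,430,230,280)),("side",b,(360,395,195,225))):
    h=cv2.cvtColor(im,cv2.COLOR_BGR2HSV); m=((h[...,0]<9)|(h[...,0]>172))&(h[...,1]>150)&(h[...,2]>(150 if n=="side" else 120))
    g=np.zeros_like(m); g[r[2]:r[3],r[0]:r[1]]=1; m&=g
    ys,xs=np.nonzero(m); 
    hull=cv2.convexHull(np.c_[xs,ys].astype(np.int32)); e=cv2.minEnclosingCircle(hull); bb=cv2.boundingRect(hull); c=(bb[0]+bb[2]/2-.5,bb[1]+bb[3]/2-.5)
    print(n,e,bb,f(onz(n,c,.109)))
    el=cv2.fitEllipse(hull); print(el, f(onz(n,el[0],.109)))
print(f(tri("top",(403.8,251.5) ,"side",(378,209))[0]))
```

```text
c0 [493.2 289.7 119. ]
c1 [493.4 247.6 119. ]
c2 [493.9 207.3 119. ]
c0 side [489.8 296.3 119. ]
c1 side [489.2 254.3 119. ]
c2 side [492.2 210.5 119. ]
blade top [492.5 116.5  98. ] [494.  116.4  98. ] [493.  116.7  98.4]
block ne [532.7   6.3  46. ]
block fe [532.7 -10.4  46. ]
block nw [450.2   4.1  46. ]
block fw [449.5  -9.9  46. ]
block side a [529.5   5.   46. ]
block side b [449.7  -1.2  46. ]
top ((406.79998779296875, 251.1999969482422), 11.094250679016113) (396, 241, 22, 22) [ 467.4 -237.9  109. ]
((406.82354736328125, 251.1549835205078), (21.560441970825195, 21.967466354370117), 108.84248352050781) [ 468.1 -238.5  109. ]
side ((378.5, 207.0), 7.566473007202148) (371, 204, 16, 8) [ 466.3 -235.1  109. ]
((378.1246337890625, 207.56997680664062), (7.55945348739624, 15.111249923706055), 94.3039779663086) [ 466.9 -234.2  109. ]
[ 467.3 -233.5  104.9]
```

Run:
```python
from h import *
f=lambda v:np.round(np.array(v)*1000,1)
X=lambda x,y:(380+x/4-.4,180+y/4-.4)
print('tin',f(onz("top",X(108,73),.072)),'shaker',f(onz("top",X(390,92),.085)),'drop',f(onz("top",X(350,315),.1)))
print('handle',f(onz("top",(218,180),.2)),f(onz("top",(200,140),.2)))
# plate top, z .085
T=lambda x,y:(110+x/4-.4,195+y/4-.4)
print('plate',f(onz("top",T(377,140),.085)),f(onz("top",T(400,140),.085)))
```

```text
tin [ 585.5 -241.7   72. ] shaker [ 581.1 -383.1   85. ] drop [ 462.7 -358.7  100. ]
handle [561.8 124.3 200. ] [636.9 165.4 200. ]
plate [490.8 164.   85. ] [491.5 152.5  85. ]
```

Call:
drive_tool:
  targets: [0,0,-10.5,0,0,0,0.5,0,0,-10.5,0,0,0,0.5,0,0,-10.5,0,0,0,0.5,0,0,-10.5,0,0,0,0.5,0,0,-10.5,0,0,0,0.5,0,0,-10.5,0,0,0,0.5,0,0,-10.2,0,0,0,0.5,0,0,0,30,15,0,0.5,0,0,0,55,27,0,0.5,0,0,0,55,27,0,0.5,0,0,0,55,27,0,0.5,0,0,0,55,27,0,0.5]
  grip_force: 25

```text
clock: 1.6
position: [0.2895, -0.2986, 0.231]
ee_rot: [-0.0, 0.708, 0.707, 0.0]
contact_force: [0.2, -0.6, -0.3]
width: 0.0423
```

Call:
drive_tool:
  targets: [0,0,0,55,27,0,0.5,0,0,0,55,27,0,0.5,0,0,0,55,27,0,0.5,0,0,0,55,27,0,0.5,0,0,0,55,27,0,0.5,0,0,0,55,27,0,0.5,0,0,0,55,25,0,0.5,0,0,0,0,0,0,0.5]

```text
clock: 2.6
position: [0.4772, 0.088, 0.2307]
ee_rot: [-0.001, 0.705, 0.709, 0.0]
contact_force: [-0.2, -1.2, 0.4]
width: 0.0427
```

Call:
drive_tool:
  targets: [0,0,0,28.5,16,40,0.5,0,0,0,0,0,40,0.5,0,0,0,0,0,25,0.5,0,0,0,0,0,0,0.5,0,0,0,0,0,0,0.5]

```text
clock: 3.22
position: [0.4928, 0.1121, 0.1272]
ee_rot: [0.001, 0.708, 0.707, 0.0]
contact_force: [-0.2, -0.4, 0.5]
width: 0.0427
```

Run:
```python
from h import *
a=shot("top","t1");b=shot("side","s1")
cv2.imwrite('pics/c4.png',np.hstack([cv2.resize(a[150:270,150:270],(400,400))[:,:,::-1],cv2.resize(b[190:310,240:360],(400,400))[:,:,::-1]]))
print(get_state()["position"],proj("side",[.493,.1165,.098]))
```

```text
[0.49326309 0.1124026  0.12772487] [[290.9483093  270.36835144]]
```

View pics/c4.png

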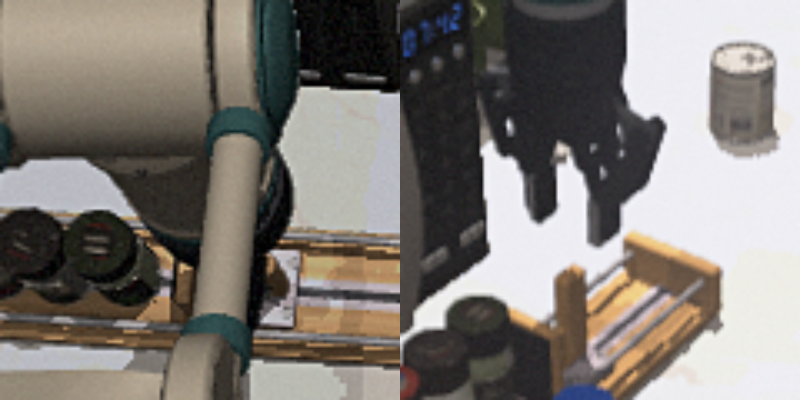

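Jaws (side crop, about (540,215) and (603,240)) straddle the blade (570,270). I'll go down and close.

Call:
drive_tool:
  targets: [0,0,0,4,0,20,0.5,0,0,0,0,0,20,0.5,0,0,0,0,0,18,0.5,0,0,0,0,0,4,0.5,0,0,0,0,0,0,0,0,0,0,0,0,0,0,0,0,0,0,0,0,0,0,0,0,0,0,0,0,0,0,0,0,0,0,0]
  grip_force: 30

```text
clock: 4.45
position: [0.4935, 0.1168, 0.0653]
ee_rot: [0.001, 0.707, 0.707, 0.001]
contact_force: [1.9, -0.6, 6.2]
width: 0.0134
```

Call:
drive_tool:
  targets: [0,0,0,-4,0,0,0,0,0,0,-7,0,0,0,0,0,0,-8,0,0,0,0,0,0,-8,0,0,0,0,0,0,-8,0,0,0,0,0,0,-8,0,0,0,0,0,0,-8,0,0,0,0,0,0,-8,0,0,0,0,0,0,-8,0,0,0,0,0,0,-8,0,0,0,0,0,0,-4,0,0,0,0,0,0,0,0,0,0]

```text
clock: 5.95
position: [0.4931, 0.0377, 0.0653]
ee_rot: [0.001, 0.707, 0.707, 0.001]
contact_force: [-0.4, -0.3, 6.8]
width: 0.0136
```

Call:
drive_tool:
  targets: [0,0,0,0,0,0,0.4,0,0,0,0,0,0,0.4,0,0,0,0,0,0,0.4,0,0,0,0,0,-15,0.5,0,0,0,0,0,-40,0.5,0,0,0,0,0,-50,0.5,0,0,0,-20,0,-30,0.9,0,0,0,-50,-4,0,0.9,0,0,0,-50,-4,0,0.9,0,0,0,-50,-4,0,0.9,0,0,0,-50,-4,0,0.9,0,0,0,-30,-4,0,0.9]

```text
clock: 7.45
position: [0.4717, -0.2144, 0.199]
ee_rot: [0.0, 0.708, 0.706, -0.0]
contact_force: [0.6, -0.4, 1.3]
width: 0.0766
```

Run:
```python
from h import *
a=shot("top","t2");b=shot("side","s2")
print(get_state()["position"],get_state()["contact_force"])
```

```text
[ 0.4717475  -0.21510457  0.19888655] [-0.12791391 -0.09994645  0.05825265]
```

View pics/t2.png

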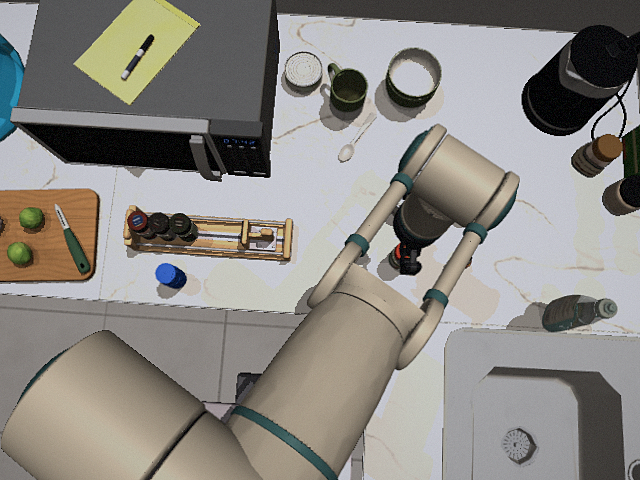

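View pics/s2.png

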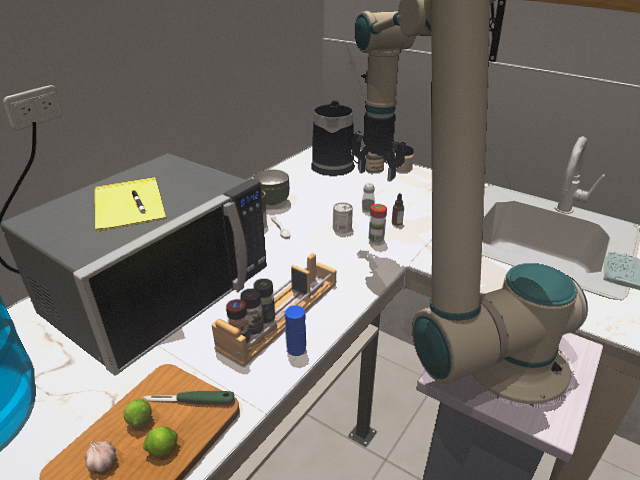

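Call:
drive_tool:
  targets: [0,0,0,-21.5,-4,10,0.9,0,0,0,0,0,40,0.9,0,0,0,0,0,40,0.9,0,0,0,0,0,30,0.9,0,0,0,0,0,20,0.9,0,0,0,0,0,4,0.9,0,0,0,0,0,0,0.9]

```text
clock: 8.43
position: [0.4684, -0.2332, 0.0556]
ee_rot: [0.0, 0.707, 0.707, 0.0]
contact_force: [0.0, -0.3, 0.4]
width: 0.077
```

Run:
```python
from h import *
b=shot("side","s3")
print(get_state()["position"])
cv2.imwrite('pics/c5.png',cv2.resize(b[120:270,300:450],(600,600))[:,:,::-1])
```

```text
[ 0.46872716 -0.23359991  0.0560425 ]
```

View pics/c5.png

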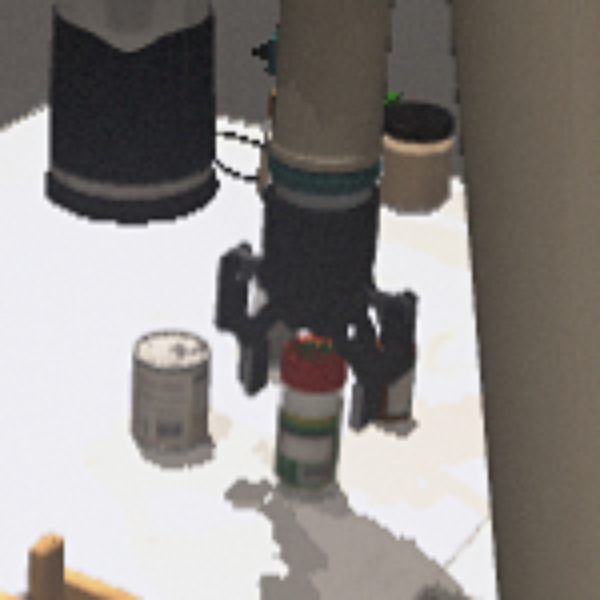

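Call:
drive_tool:
  targets: [0,0,0,-3,-1,4,0.9,0,0,0,0,0,0,0.6,0,0,0,0,0,0,0.3,0,0,0,0,0,0,0.3,0,0,0,0,0,0,0.3,0,0,0,0,0,0,0.3,0,0,0,0,0,0,0.3,0,0,0,0,0,0,0.3]
  grip_force: 30

```text
clock: 9.48
position: [0.4673, -0.2369, 0.0518]
ee_rot: [0.0, 0.707, 0.707, -0.0]
contact_force: [-1.5, -0.4, 5.7]
width: 0.0453
```

Call:
drive_tool:
  targets: [0,0,0,0,0,-5,0.3,0,0,0,0,0,-15,0.3,0,0,0,0,0,-30,0.3,0,0,0,0,0,-40,0.3,0,0,0,0,0,-30,0.3,0,0,0,20,0,-10,0.3,0,0,0,40,4,0,0.3,0,0,0,40,4,0,0.3,0,0,0,40,4,0,0.3,0,0,0,40,4,0,0.3,0,0,0,20,0,0,0.3,0,0,0,0,0,0,0.3]

```text
clock: 10.98
position: [0.4817, -0.0342, 0.1805]
ee_rot: [-0.001, 0.706, 0.708, -0.0]
contact_force: [-0.6, -1.4, -1.0]
width: 0.0452
```

Run:
```python
from h import *
a=shot("top","t4");b=shot("side","s4")
print(get_state()["position"],get_state()["contact_force"],get_state()["width"])
cv2.imwrite('pics/c6.png',np.hstack([cv2.resize(a[180:300,110:310],(500,300)),cv2.resize(b[130:330,210:390],(300,300))])[:,:,::-1])
cv2.imwrite('pics/c7.png',cv2.resize(b[110:350,200:400],(600,600)[:2])[:,:,::-1])
cv2.imwrite('pics/c8.png',cv2.resize(a[195:275,110:310],(800,320))[:,:,::-1])
```

```text
[ 0.48240162 -0.03616053  0.1808033 ] [ 0.52132024 -0.25430974 -0.19607915] 0.04504684223258364
```

View pics/c7.png

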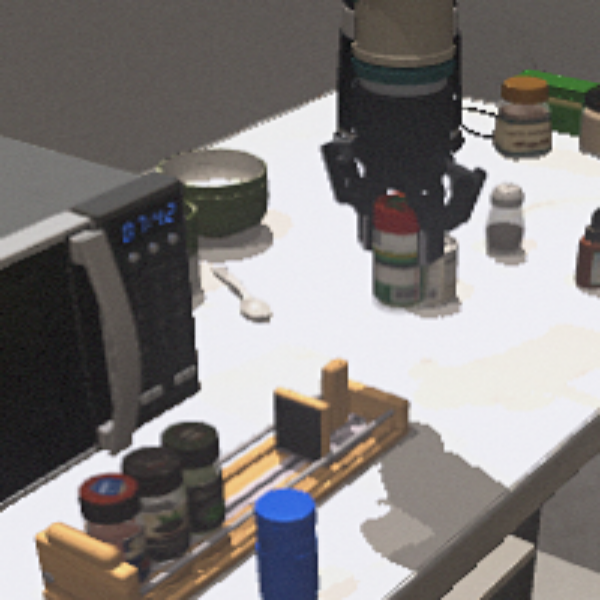

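View pics/c8.png

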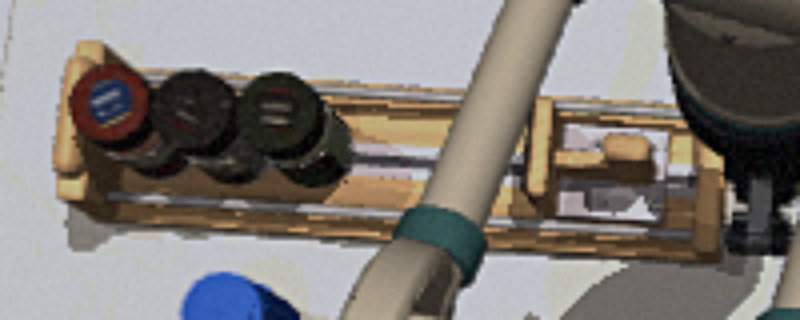

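Call:
drive_tool:
  targets: [0,0,0,20,2,0,0.3,0,0,0,40,2,0,0.3,0,0,0,40,2,0,0.3,0,0,0,40,2,0,0.3,0,0,0,30,1,0,0.3,0,0,0,15,1,0,0.3,0,0,0,8,0,0,0.3,0,0,0,0,0,20,0.3,0,0,0,0,0,20,0.3,0,0,0,0,0,20,0.3,0,0,0,0,0,15,0.3,0,0,0,0,0,0,0.3]

```text
clock: 12.58
position: [0.4925, 0.1555, 0.1052]
ee_rot: [-0.001, 0.708, 0.707, -0.001]
contact_force: [-0.5, -0.7, -1.2]
width: 0.0448
```

Run:
```python
from h import *
a=shot("top","t5");b=shot("side","s5")
print(get_state()["position"],get_state()["contact_force"],get_state()["width"])
cv2.imwrite('pics/c9.png',cv2.resize(b[190:370,205:355],(600,720)[:2])[:600,:,::-1])
cv2.imwrite('pics/c10.png',cv2.resize(a[195:275,110:310],(800,320))[:,:,::-1])
```

```text
[0.49375453 0.15600958 0.1066477 ] [ 0.59219756 -0.21717377 -0.1841735 ] 0.04499070281758236
```

View pics/c9.png

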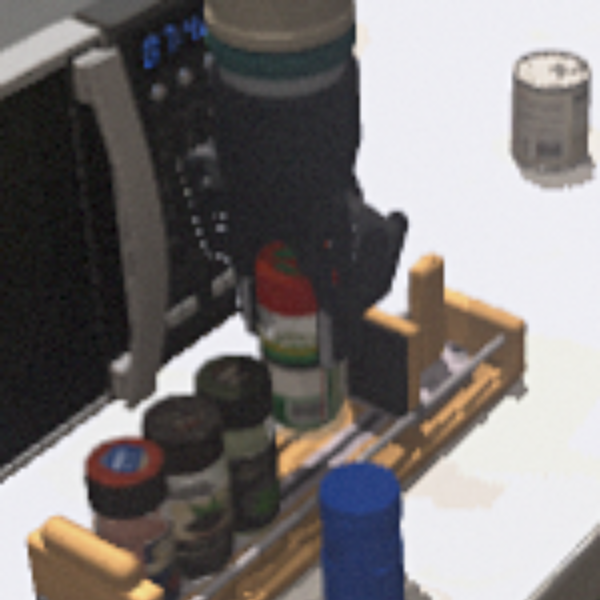

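View pics/c10.png

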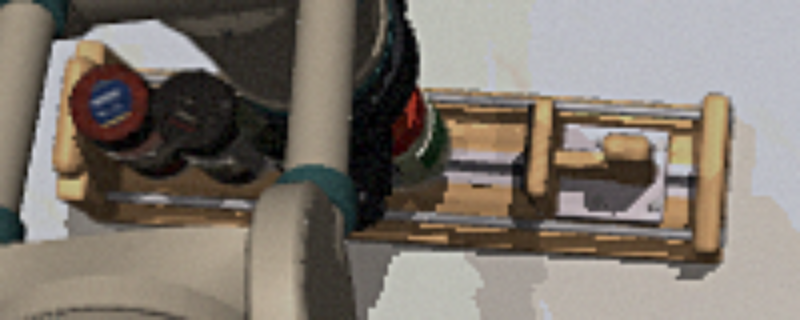

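Call:
drive_tool:
  targets: [0,0,0,0,0,14,0.3,0,0,0,0,0,12,0.3,0,0,0,0,0,6,0.3,0,0,0,0,0,3,0.3,0,0,0,0,0,1,0.3,0,0,0,0,0,0,0.3,0,0,0,0,0,0,0.3]

```text
clock: 13.55
position: [0.4935, 0.1563, 0.0706]
ee_rot: [0.0, 0.707, 0.707, 0.0]
contact_force: [-0.9, -0.5, -1.1]
width: 0.045
```

Call:
drive_tool:
  targets: [0,0,0,0,0,1,0.3,0,0,0,0,0,1,0.3,0,0,0,0,0,0,0.3]

```text
clock: 13.92
position: [0.4932, 0.1563, 0.0682]
ee_rot: [-0.0, 0.707, 0.707, -0.0]
contact_force: [-0.1, -0.8, -0.3]
width: 0.0443
```

Call:
drive_tool:
  targets: [0,0,0,0,0,1,0.3,0,0,0,0,0,0.7,0.3,0,0,0,0,0,0,0.3]

```text
clock: 14.3
position: [0.4932, 0.1563, 0.0665]
ee_rot: [-0.0, 0.707, 0.707, -0.0]
contact_force: [-0.0, -0.1, -0.6]
width: 0.0447
```

Call:
drive_tool:
  targets: [0,0,0,0,0,0.7,0.3,0,0,0,0,0,0.5,0.3,0,0,0,0,0,0,0.3]

```text
clock: 14.68
position: [0.4934, 0.1562, 0.0658]
ee_rot: [0.0, 0.707, 0.707, 0.0]
contact_force: [-0.3, -0.8, 4.2]
width: 0.045
```

Contact felt (force z +4.2 N at TCP z 0.0658, as predicted). I'll release gently and go up.

Call:
drive_tool:
  targets: [0,0,0,0,0,0,0.6,0,0,0,0,0,0,0.75,0,0,0,0,0,0,0.85,0,0,0,0,0,0,0.85,0,0,0,0,0,-10,0.85,0,0,0,0,0,-25,0.85,0,0,0,0,0,-40,0.85,0,0,0,0,0,-30,0.85,0,0,0,-30,0,-10,0.6,0,0,0,-50,0,0,0.5,0,0,0,-38,0,0,0.5,0,0,0,0,0,0,0.5]

```text
clock: 16.18
position: [0.4934, 0.0362, 0.1812]
ee_rot: [0.001, 0.709, 0.706, 0.0]
contact_force: [-0.0, 0.2, 0.6]
width: 0.0429
```

Run:
```python
from h import *
a=shot("top","t6");b=shot("side","s6")
print(get_state()["position"],get_state()["contact_force"],get_state()["width"])
cv2.imwrite('pics/c11.png',cv2.resize(b[220:370,205:355],(600,600)[:2])[:600,:,::-1])
cv2.imwrite('pics/c12.png',cv2.resize(a[195:275,110:310],(800,320))[:,:,::-1])
```

```text
[0.49328225 0.0384086  0.18088826] [-0.5661004   0.19099445  0.24806318] 0.04274306171531206
```

View pics/c11.png

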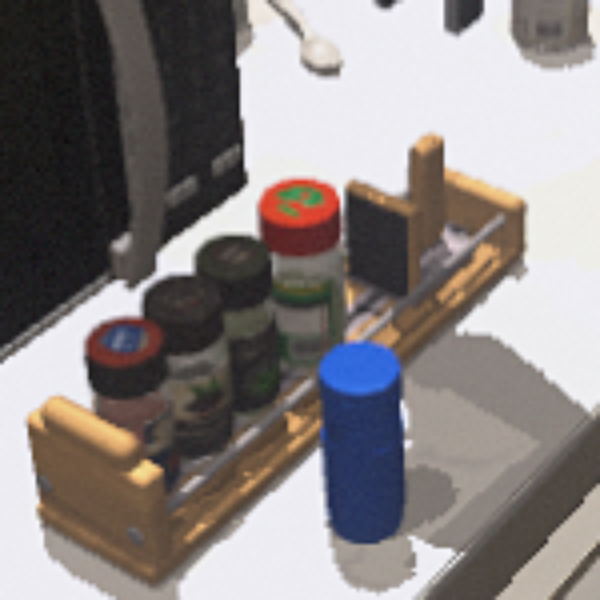

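View pics/c12.png

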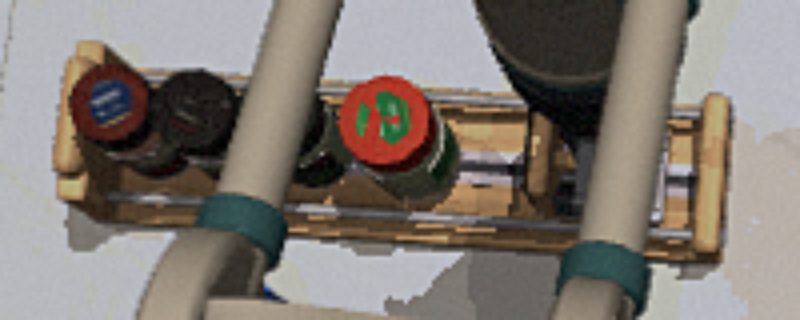

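Call:
drive_tool:
  targets: [0,0,0,0,0,30,0.5,0,0,0,0,0,35,0.5,0,0,0,0,0,25,0.5,0,0,0,0,0,16,0.5,0,0,0,0,0,9,0.5,0,0,0,0,0,0,0.5,0,0,0,0,0,0,0,0,0,0,0,0,0,0,0,0,0,0,0,0,0,0,0,0,0,0,0,0,0,0,0,0,0,0,0]
  grip_force: 30

```text
clock: 17.65
position: [0.4931, 0.0384, 0.0662]
ee_rot: [0.0, 0.708, 0.707, 0.0]
contact_force: [-2.8, 1.0, 5.3]
width: 0.0139
```

Call:
drive_tool:
  targets: [0,0,0,4,0,0,0,0,0,0,6,0,0,0,0,0,0,6,0,0,0,0,0,0,6,0,0,0,0,0,0,6,0,0,0,0,0,0,4,0,0,0,0,0,0,2,0,0,0,0,0,0,1,0,0,0,0,0,0,0,0,0,0]

```text
clock: 18.77
position: [0.4933, 0.0729, 0.0662]
ee_rot: [0.0, 0.707, 0.707, -0.0]
contact_force: [-2.0, -1.1, 5.7]
width: 0.0135
```

Call:
drive_tool:
  targets: [0,0,0,1.5,0,0,0,0,0,0,1.5,0,0,0,0,0,0,1.5,0,0,0,0,0,0,1.5,0,0,0,0,0,0,1,0,0,0,0,0,0,1,0,0,0,0,0,0,1,0,0,0,0,0,0,1,0,0,0]

```text
clock: 19.77
position: [0.4933, 0.0824, 0.0662]
ee_rot: [0.001, 0.707, 0.707, -0.0]
contact_force: [-3.1, -2.8, 5.4]
width: 0.0137
```

Run:
```python
from h import *
b=shot("side","s7")
print(get_state()["position"],get_state()["contact_force"])
cv2.imwrite('pics/c13.png',cv2.resize(b[220:370,205:355],(600,600)[:2])[:600,:,::-1])
```

```text
[0.49332514 0.08249836 0.066211  ] [-1.75255948 -2.63463876  5.8924694 ]
```

View pics/c13.png

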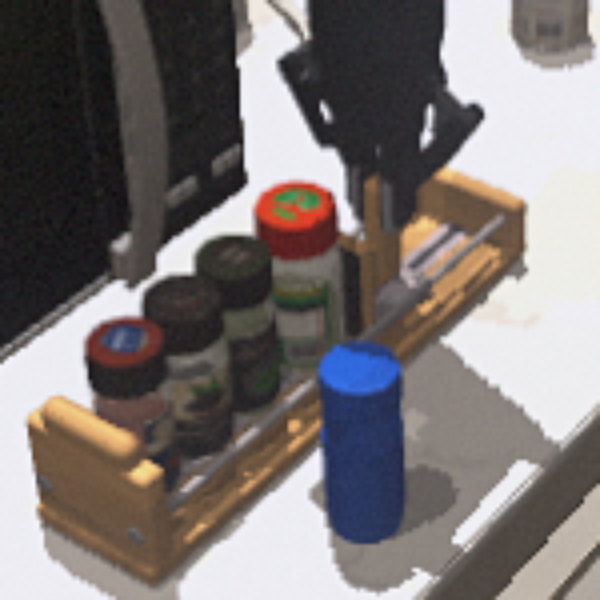

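Call:
drive_tool:
  targets: [0,0,0,1,0,0,0,0,0,0,1,0,0,0,0,0,0,1,0,0,0]

```text
clock: 20.2
position: [0.4934, 0.0854, 0.0662]
ee_rot: [0.001, 0.707, 0.707, -0.0]
contact_force: [-1.5, -3.3, 5.5]
width: 0.0136
```

Call:
drive_tool:
  targets: [0,0,0,0.7,0,0,0,0,0,0,0.7,0,0,0,0,0,0,0.6,0,0,0]

```text
clock: 20.58
position: [0.4933, 0.0874, 0.0662]
ee_rot: [0.001, 0.707, 0.707, -0.0]
contact_force: [-2.6, -2.7, 4.9]
width: 0.0135
```

Call:
drive_tool:
  targets: [0,0,0,0.5,0,0,0,0,0,0,0.5,0,0,0]

```text
clock: 20.82
position: [0.4933, 0.0884, 0.0662]
ee_rot: [0.001, 0.707, 0.707, -0.0]
contact_force: [-2.4, -3.3, 6.5]
width: 0.0137
```

Call:
drive_tool:
  targets: [0,0,0,0.5,0,0,0,0,0,0,0.5,0,0,0]

```text
clock: 21.08
position: [0.4934, 0.0894, 0.0662]
ee_rot: [0.001, 0.707, 0.707, -0.0]
contact_force: [-2.2, -3.0, 6.2]
width: 0.0138
```

Call:
drive_tool:
  targets: [0,0,0,0.4,0,0,0,0,0,0,0.4,0,0,0]

```text
clock: 21.32
position: [0.4934, 0.09, 0.0662]
ee_rot: [0.001, 0.707, 0.707, -0.0]
contact_force: [-2.0, -3.2, 5.9]
width: 0.0137
```

Run:
```python
from h import *
b=shot("side","s8");a=shot("top","t8")
print(get_state()["position"],get_state()["contact_force"])
cv2.imwrite('pics/c14.png',cv2.resize(b[250:350,205:305],(600,600)[:2],interpolation=2)[:600,:,::-1])
cv2.imwrite('pics/c15.png',cv2.resize(a[195:275,110:310],(800,320))[:,:,::-1])
```

```text
[0.49338246 0.0900728  0.06622744] [-2.69218365 -4.05312816  6.30360517]
```

View pics/c14.png

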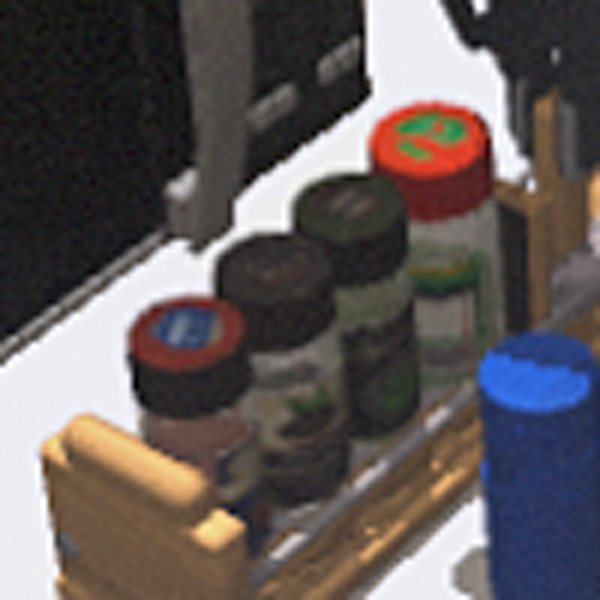

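View pics/c15.png

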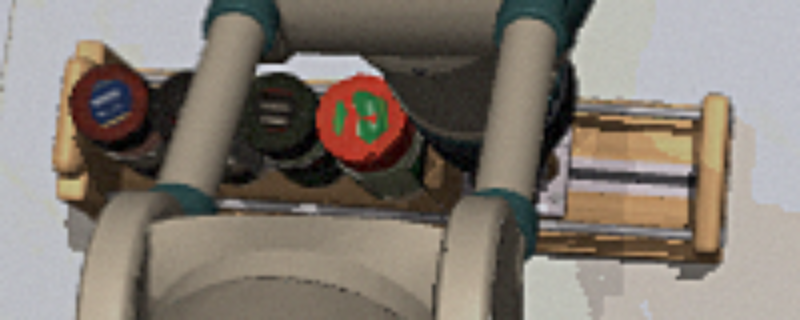

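Call:
drive_tool:
  targets: [0,0,0,0.4,0,0,0,0,0,0,0.4,0,0,0]

```text
clock: 21.68
position: [0.4934, 0.0906, 0.0662]
ee_rot: [0.001, 0.707, 0.707, -0.0]
contact_force: [-2.1, -3.9, 6.8]
width: 0.0131
```

Call:
drive_tool:
  targets: [0,0,0,0.4,0,0,0,0,0,0,0.4,0,0,0]

```text
clock: 21.92
position: [0.4934, 0.0912, 0.0662]
ee_rot: [0.001, 0.707, 0.707, -0.001]
contact_force: [-2.0, -4.4, 4.9]
width: 0.0136
```

Call:
drive_tool:
  targets: [0,0,0,0.4,0,0,0,0,0,0,0.4,0,0,0]

```text
clock: 22.18
position: [0.4934, 0.0918, 0.0662]
ee_rot: [0.001, 0.707, 0.707, -0.001]
contact_force: [-1.7, -6.7, 6.5]
width: 0.0134
```

Call:
drive_tool:
  targets: [0,0,0,0,0,0,0,0,0,0,0,0,0,0]

```text
clock: 22.42
position: [0.4934, 0.0918, 0.0662]
ee_rot: [0.001, 0.707, 0.707, -0.001]
contact_force: [-1.6, -5.5, 6.2]
width: 0.0136
```

Run:
```python
from h import *
b=shot("side","s9")
print(get_state()["position"],get_state()["contact_force"])
s=shot("side","s9b");print(get_state()["contact_force"])
cv2.imwrite('pics/c16.png',cv2.resize(b[250:350,205:305],(600,600)[:2],interpolation=2)[:600,:,::-1])
```

```text
[0.49341344 0.09182054 0.06623599] [-2.08388662 -5.9889677   6.35467695]
[-1.83394625 -5.54875772  6.45769144]
```

View pics/c16.png

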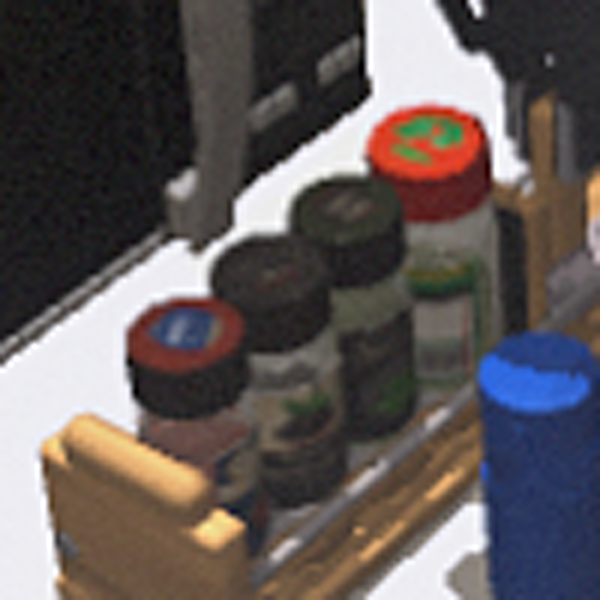

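Call:
drive_tool:
  targets: [0,0,0,0.3,0,0,0,0,0,0,0,0,0,0]

```text
clock: 22.78
position: [0.4934, 0.0918, 0.0662]
ee_rot: [0.001, 0.707, 0.707, -0.001]
contact_force: [-2.2, -7.0, 6.4]
width: 0.0134
```

Call:
drive_tool:
  targets: [0,0,0,-0.6,0,0,0,0,0,0,0,0,0,0.2,0,0,0,0,0,0,0.4,0,0,0,0,0,0,0.4,0,0,0,0,0,-10,0.4,0,0,0,0,0,-30,0.4,0,0,0,0,0,-50,0.4,0,0,0,0,0,-50,0.4,0,0,0,-50,0,0,0.4,0,0,0,-50,0,0,0.4,0,0,0,-50,0,0,0.4,0,0,0,-50,0,0,0.4]

```text
clock: 24.28
position: [0.4932, -0.1082, 0.2063]
ee_rot: [0.001, 0.707, 0.707, 0.0]
contact_force: [0.5, 0.1, 0.3]
width: 0.0343
```

Call:
drive_tool:
  targets: [0,0,0,-50,0,0,0.4,0,0,0,-50,0,0,0.4,0,0,0,-20,0,0,0.4,0,0,0,0,0,0,0.4]

```text
clock: 24.78
position: [0.4931, -0.2273, 0.2055]
ee_rot: [-0.0, 0.708, 0.706, 0.0]
contact_force: [0.2, -0.2, 0.3]
width: 0.0339
```

Run:
```python
from h import *
b=shot("side","s10");a=shot("top","t10")
print(get_state()["position"],get_state()["contact_force"])
cv2.imwrite('pics/c17.png',cv2.resize(b[240:360,205:325],(600,600)[:2],interpolation=2)[:600,:,::-1])
cv2.imwrite('pics/c18.png',cv2.resize(a[195:295,110:310],(800,400),interpolation=2)[:,:,::-1])
```

```text
[ 0.49291268 -0.22533055  0.20545329] [0.59441519 0.43972419 0.45679967]
```

View pics/c17.png

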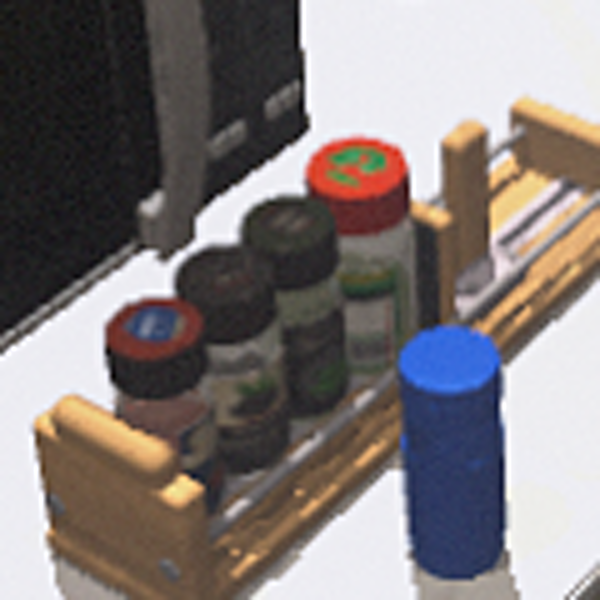

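View pics/c18.png

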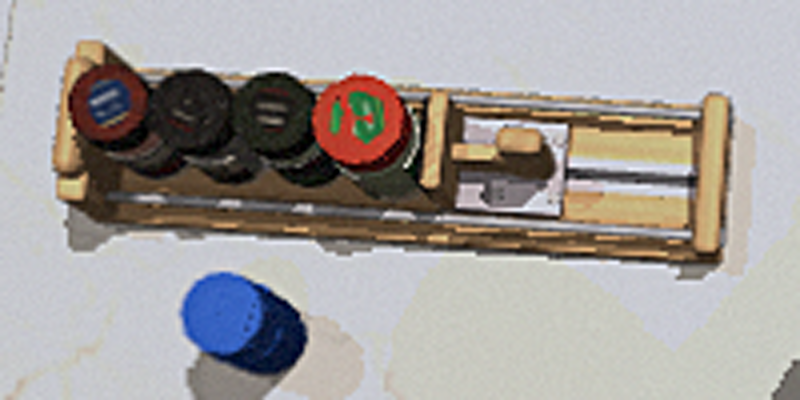

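View pics/t10.png

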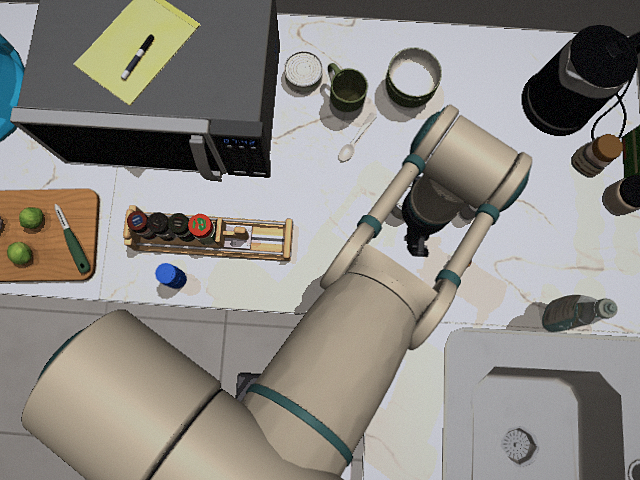

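Run:
```python
from h import *
f=lambda v:np.round(np.array(v)*1000,1)
T=lambda x,y:(110+x/4-.4,195+y/4-.4)
for p,z in(((109,104),.119),((188,111),.119),((269,114),.119),((362,121),.123),((519,140),.098)): print(f(onz("top",T(*p),z)))
sign_off()
```

```text
[493.7 290.3 119. ]
[492.6 251.  119. ]
[493.6 211.2 119. ]
[492.2 164.6 123. ]
[492.6  91.2  98. ]
the job is handed in; nothing more can be done
```

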